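Spin the display cake for the phone and brake it front-on

ROBOT

A 6-joint arm with a two-finger parallel gripper is mounted at the origin on the work surface. World frame = base frame: x ahead of the robot, y to its left, z up, the work surface at z = 0. Lengths are in mm, angles in rad, forces in N, time in s.
With the tool pointing down it reaches from about 325 to 875 mm from the base axis. Payload 4.4 kg.
Tool frame: the origin (TCP) lies on the centre line of the jaws, within the pads' length; the fingertips stand ahead of it and the grasp point (between the pads) lies 6 mm ahead of it (ctrl.tcp_to_tips is the z of the fingertips in the tool frame, in mm); z points along the fingers, y is the line along which they close (so a half turn about z gives the same grasp; the last joint's range is limited). The gripper opens to 85 mm and grips with 20 to 120 N. Pads are 22 mm wide; open, the fingers measure 114 mm over their backs; the gripper's body (76 mm by 85 mm) begins 54 mm behind the grasp point. The pads swing forward as they close: fully open they stand 13 mm farther back than shut.
Start: joints at [-1.435, 0.207, 1.542, -0, 1.393, -0.15], TCP at [162.646, -551.52, 256.282] pointing down, gripper open.
Joint ranges: [-2.73, 2.73], [-0.86, 2.22], [0.23, 2.46], [-1.11, 4.25], [0.08, 2.63], [-2.82, 2.82]. Speed limits (rad/s): [2.79, 2.79, 3.14, 3.14, 3.14, 3.14].

INTERFACE

Orientations are given as a 3x3 rotation matrix whose columns are the frame's x, y, z axes.
In Python, from plant import ctrl, sensors, optics gives the robot as it stands. Calls block until the motion is done:
- ctrl.move_ptp(position, orientation): joint-space move of the TCP to a pose.
- ctrl.move_l(position, rot=None, vel=150, threshold=None): straight line of the TCP; rot=None keeps the orientation; vel is the mean speed in mm/s. With threshold (N) it stops when the force on the tool has changed by that much, and returns True; else False.
- ctrl.set_joints(angles): joint-space move.
- ctrl.gripper_to(opening, force=None): finger opening in mm; force is the grip in N (None keeps the last); returns when the fingers have stopped.
- ctrl.hold(seconds).
- ctrl.solve_ik(position, orientation): joint angles nearest the present ones, or None.
- sensors.read_state(): the state.
- optics.grab_frame(name): name is "side" or "top" or "wrist"; returns (picture, depth): 400x640x3 uint8, red, green, blue; 400x640 float32, mm along the optical axis (not along the pixel's ray), 0 where there is no reading.
- optics.camera_params(name): a dict with "mtx" (3x3 intrinsics, pixels), "R" (3x3) and "t" (3): a world point X has camera coordinates R X + t; the wrist camera has in their place "T_tool_cam" (4x4, takes a point from camera to tool coordinates, whose origin is the TCP and whose axes are the flange's). Camera axes: x right, y down, z forward; pixel columns grow to the right and rows downward; lengths in mm; the calibration is good to about 2 mm. A picture is of the moment at which its call begins: read the wrist's pose just before it. camera_params takes no time and is no camera call.
A pose or a line that the arm cannot do raises ctrl.MotionError and nothing moves.
- ctrl.finish_job(): hands the job in; it is judged then, once.
The state is a dict: "t": time; "q": joint angles; "qvel": joint speeds; "tau": joint torques, N m; "eef_pos": TCP position; "eef_rot": TCP orientation; "force": force on the tool from outside, world axes, zero at the start; "wrist_torque": the same for the moment, N m; "grip_width": finger opening in mm; "grasp_force": force on a finger pad.
Only numpy, scipy, OpenCV 4.12 (cv2) and the standard library are available. Lean on these libraries where they do the work, as an engineer would, in place of code of your own. Each camera call takes 0.05 s, during which the arm holds its last target. There are 200 camera calls.

TASK

Film the display cake on its turntable: flick the bare plate once with a fingertip so that it spins on its own for at least one and a half turns, then, while it is still turning, brake it in one go with a fingertip on the plate so that the front of the cake (the side with the wooden plaque) stops facing the phone, without shoving it round afterwards. Keep the fingertip pressed lightly on the plate and finish while holding it still there. Touch nothing but the plate: not the cake, and leave the phone and the other things where they are.

Things in the scene. Friction and masses are not known exactly. Their poses are not given: they have to be found in the camera images.
- spindle (a joint): Free-running vertical ball-bearing spindle under the plate. Value: angle in rad the plate has turned since the start (0 then; no limit, counts on over turns), growing anticlockwise from above. Either way round is fine. Very low drag: left alone it loses only about a twentieth of its speed each second, so that it runs on for most of a minute and does not stop of itself in time.
- plate: Turntable plate of bare aluminium, 254 mm across, 6 mm thick, level, smooth top and edge. Origin: centre of its upper surface, 120 mm above the counter; x points from the centre to the cake's front and turns with the plate. Plate and cake weigh 0.8 to 1.2 kg; a fingertip pressed lightly on the top drags or stops it at once. The ring 64 to 127 mm from the centre is bare and free to touch.
- cake: Cake dummy fixed on the middle of the plate, turning with it: white cylinder 100 mm across, 70 mm high, on a 127 mm card disc. Its FRONT has an upright wooden plaque, 56 mm wide, 30 mm high, standing on top 34 mm from the centre (up to 111 mm above the plate), and a vertical row of four pearls on the side. Origin: centre of the plate; x points to the front. Must not be touched.
- phone: The phone filming the cake: black, 154 x 74 mm, lying sideways in an aluminium desk stand on the counter (base 90 x 80 mm), 155 mm tall in all, loose. Origin under the stand, on the counter; its -x looks at the turntable. Must not be moved.
- lens (a point): Middle of the phone's upper half, 135 mm above the counter, directly above the stand's origin; about 225 to 250 mm from the plate's axis. The cake faces the phone when the plate's x axis points at this point as seen from above.
- marker1: Bystander: a chalk marker lying on the counter, white barrel and black cap, 140 mm long, 18 mm thick.
- marker2: Bystander: a second, identical chalk marker lying on the counter.
- carton: Bystander: an open black carton full of markers, 84 x 104 mm and 158 mm tall (raised flaps to 200 mm); origin under its centre.
- cup: Bystander: a small steel measuring cup with a side handle, 72 mm across, 55 mm tall; origin under its centre.
- bowl: Bystander: a white bowl, 130 mm across, 55 mm tall; origin under its centre.
- nozzle1: Bystander: a steel piping nozzle (cone) standing on the counter, 25 mm across, 36 mm tall.
- nozzle2: Bystander: a second, identical piping nozzle.
There are look-alikes about, which are no part of the job. What is shaped like the phone but blue or red is not meant.

How it is judged (in metres and radians):
On the way, in this order (a step that is already met when the one before it is completed fails the run):
1. the plate, flicked, spins on its own with no finger on it, before it has turned half a turn ((velocity of joint spindle above 0.5 rad/s or velocity of joint spindle below -0.5 rad/s) and contact force between the fingers and plate below 0.02 N and value of joint spindle between -3.3 and 3.3 rad and (value of joint spindle above 0.1 rad or value of joint spindle below -0.1 rad)), for 0.1 s.
2. it is still turning on its own after one and a half turns ((value of joint spindle above 9.3 rad or value of joint spindle below -9.3 rad) and (velocity of joint spindle above 0.1 rad/s or velocity of joint spindle below -0.1 rad/s) and contact force between the fingers and plate below 0.02 N), for 0.05 s.
3. the fingertip has stopped it with the cake's front facing the phone ((value of joint spindle above 9.3 rad or value of joint spindle below -9.3 rad) and not (velocity of joint spindle above 0.05 rad/s or velocity of joint spindle below -0.05 rad/s) and contact force between the fingers and plate above 0.3 N and x of lens in the frame of plate above 0 m and y of lens in the frame of plate between -0.058 and 0.058 m), for 0.2 s.
At the end, for the whole second after the job is handed in: After at least one and a half turns the plate stands still (under 0.05 rad/s), the cake's front facing the phone: seen from above, the lens lies ahead of the front within 58 mm of the plate's x axis (about 14 degrees either way), and a finger still presses on the plate with 0.3 to 30 N (all of step 3 and contact force between the fingers and plate below 30 N); the arm keeps its last pose, push and grip.
It fails at once if the plate is touched between half a turn and one and a half turns (it is to spin on its own) (contact force between the fingers and plate above 0.1 N and (value of joint spindle between 3.3 and 9.3 rad or value of joint spindle between -9.3 and -3.3 rad)).
It fails at once if after the spin the plate comes to rest with the cake not facing the phone ((value of joint spindle above 9.3 rad or value of joint spindle below -9.3 rad) and not (velocity of joint spindle above 0.01 rad/s or velocity of joint spindle below -0.01 rad/s) and not (x of lens in the frame of plate above 0 m and y of lens in the frame of plate between -0.058 and 0.058 m)).
It fails at once if the cake is touched (contact force between any of the fingers, the arm and cake above 0.2 N).
It fails at once if the phone or a bystander is moved or lifted (distance of any of phone, marker1, marker2, carton, cup, bowl, nozzle1, nozzle2 from where it was at the start of the episode above 0.015 m).
It also fails if it takes over 54 s, if anything falls off the work surface, if the arm or the gripper's body presses on something with over 40 N, if the wrist force passes 120 N, or if a joint passes its speed limit or range.

## Working session

There is one attempt and no reset: what is moved stays moved. The work goes in short steps, each a Python script; the robot and the scene stay as the last script left them, time stands still between calls to the robot, and variables do not carry over. Pictures are saved under pics/ and viewed, at most 10 in all, crops included, and the job is handed in when it is done.

```bash
mkdir -p pics; ls; python3 - <<'E'
from plant import ctrl,sensors,optics
import cv2,numpy as np
s=sensors.read_state();print(s['t'],s['eef_pos'],s['eef_rot'],s['grip_width'],ctrl.tcp_to_tips)
for n in ['top','side']:
    p,d=optics.grab_frame(n);cv2.imwrite(f'pics/{n}0.png',p[:,:,::-1]);np.save(f'pics/{n}0.npy',d)
    c=optics.camera_params(n);print(n,c['mtx'],c['R'],c['t'])
E
```

```text
pics
0.0 [ 162.56053712 -550.78664586  255.0844957 ] [[ 9.59145005e-01  2.82914738e-01 -3.30986579e-04]
 [ 2.82914721e-01 -9.59142205e-01  2.34352667e-03]
 [ 3.45555037e-04 -2.34142288e-03 -9.99997199e-01]] 85.54751434462145 25.0
top [[517.95054153   0.         324.51788852]
 [  0.         517.95054153 196.69922651]
 [  0.           0.           1.        ]] [[-0.01111384 -0.99987869  0.01091313]
 [-0.99110581  0.00956763 -0.13273183]
 [ 0.13261132 -0.01229123 -0.9910919 ]] [   3.02648914  571.80395169 1501.88307739]
side [[495.65206792   0.         325.33716637]
 [  0.         495.65206792 196.11770296]
 [  0.           0.           1.        ]] [[ 0.79574574 -0.60525341  0.02137803]
 [-0.35434532 -0.49391483 -0.79403245]
 [ 0.49114977  0.62427274 -0.60749934]] [-408.223004    288.43215515 1421.37970857]
```

View pics/top0.png

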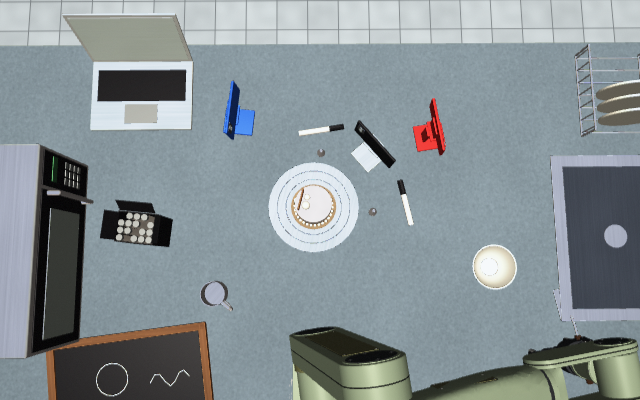

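View pics/side0.png

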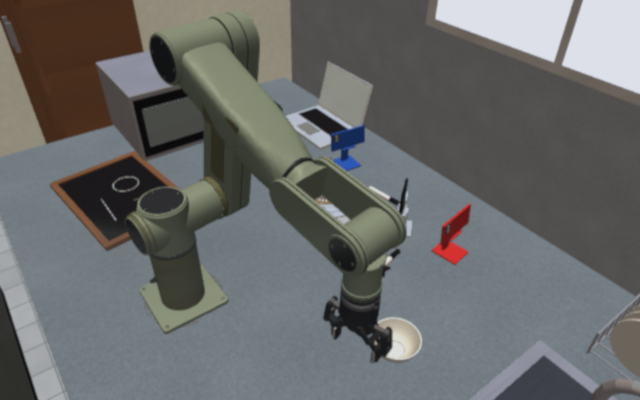

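The top view shows the plate centre near (313,207) and the black phone near (375,144), with its stand at (366,158). The plaque is on the left of the cake near (300,200), and the nozzles are at (320,152) and (373,211). In the side view the arm hides the turntable.

```bash
cat > h.py <<'E'
from plant import ctrl,sensors,optics
import cv2,numpy as np
C=optics.camera_params('top');K,R,T=C['mtx'],C['R'],C['t']
V,U=np.mgrid[0:400,0:640]
def cloud(d):
    c=np.stack([(U-K[0,2])*d/K[0,0],(V-K[1,2])*d/K[1,1],d],-1)
    return (c-T)@R      # world points
def ray(u,v,z):
    d=R.T@np.linalg.inv(K)@[u,v,1];o=-R.T@T
    return o+d*(z-o[2])/d[2]
E
python3 - <<'E'
from h import *
p=cv2.imread('pics/top0.png');d=np.load('pics/top0.npy');W=cloud(d);ok=d>0
print('cam',-R.T@T)
roi=np.zeros_like(ok);roi[155:260,260:365]=1
m=ok&roi&(abs(W[...,2]-120)<8)
cs,_=cv2.findContours(m.astype(np.uint8),0,1);c=max(cs,key=cv2.contourArea);e=cv2.fitEllipse(cv2.convexHull(c));print('ell',e)
P=ray(*e[0],120);print('plate',P, 'z med',np.median(W[m][:,2]))
m=ok&roi&(W[...,2]>160);print('cake pts',W[m].mean(0),np.percentile(W[m][:,2],[1,50,99]))
hsv=cv2.cvtColor(p,cv2.COLOR_BGR2HSV)
for z in (200,210,220):
    q=W[ok&roi&(W[...,2]>z)];
    if len(q):print('plaque',z,len(q),q.mean(0),np.degrees(np.arctan2(*(q.mean(0)-P)[[1,0]])))
w=roi.astype(bool)&(hsv[...,1]>90);print(np.c_[U[w],V[w]][:80].tolist(),hsv[w][:40].tolist())
roi[:]=0;roi[115:170,345:400]=1
q=W[ok&roi&(W[...,2]>60)];print('phone',len(q),q.mean(0),q.min(0),q.max(0))
k=q[q[:,2]>110];print(k.mean(0));L=k.mean(0)
ax=np.linalg.svd(k[:,:2]-k[:,:2].mean(0))[2];print('axes',ax)
g=W[ok&roi&(W[...,2]<30)&(hsv[...,1]<25)&(hsv[...,2]>170)];print('base',len(g),g.mean(0))
print('dir',np.degrees(np.arctan2(*(L-P)[[1,0]])),np.linalg.norm((L-P)[:2]))
big=cv2.resize(p[100:270,240:420],None,fx=4,fy=3.5,interpolation=2);cv2.imwrite('pics/crop0.png',big[:600])
E
```

```text
cam [ 367.58515882   16.01530409 1564.36771829]
ell ((313.11346435546875, 206.72055053710938), (89.29593658447266, 90.018310546875), 80.50967407226562)
plate [532.78868773  30.41622237 120.        ] z med 120.5214233163392
cake pts [532.48943094  30.27055878 194.24872036] [168.62037208 192.47828273 232.0638495 ]
plaque 200 132 [537.38879476  53.2215275  214.28979021] 78.59577294806826
plaque 210 65 [538.07548188  58.64795772 223.02852881] 79.39339517840854
plaque 220 38 [542.0411723   63.04535557 230.01524643] 74.16851247280346
[[302, 188], [324, 188], [302, 189], [303, 189], [302, 190], [303, 190], [327, 190], [302, 191], [328, 191], [302, 192], [329, 192], [297, 193], [301, 193], [302, 193], [329, 193], [330, 193], [296, 194], [301, 194], [302, 194], [330, 194], [331, 194], [295, 195], [301, 195], [331, 195], [295, 196], [301, 196], [331, 196], [332, 196], [294, 197], [300, 197], [301, 197], [331, 197], [332, 197], [293, 198], [300, 198], [301, 198], [332, 198], [333, 198], [300, 199], [333, 199], [293, 200], [300, 200], [333, 200], [334, 200], [292, 201], [293, 201], [299, 201], [
[... 660 characters left out ...]
], [14, 133, 173], [12, 164, 95], [17, 98, 190], [17, 101, 192], [17, 98, 198], [13, 139, 167], [17, 100, 192], [17, 100, 198], [13, 148, 146], [17, 98, 193], [17, 100, 191], [17, 98, 204], [17, 113, 194], [12, 157, 125], [17, 98, 188], [16, 100, 191], [16, 95, 202], [13, 130, 174], [12, 167, 96], [17, 98, 156], [17, 100, 191], [12, 142, 167], [17, 100, 192]]
phone 632 [ 708.91810845 -144.0227912   125.8284114 ] [ 649.97839337 -197.77829997   69.67722356] [771.46580121 -91.11763096 162.26538613]
[ 710.4370583  -145.37236746  140.38928756]
axes [[-0.76006817 -0.64984335]
 [-0.64984335  0.76006817]]
base 426 [ 697.65077798 -129.31919074    8.01689242]
dir -44.698513126658106 249.92113132420346
```

View pics/crop0.png

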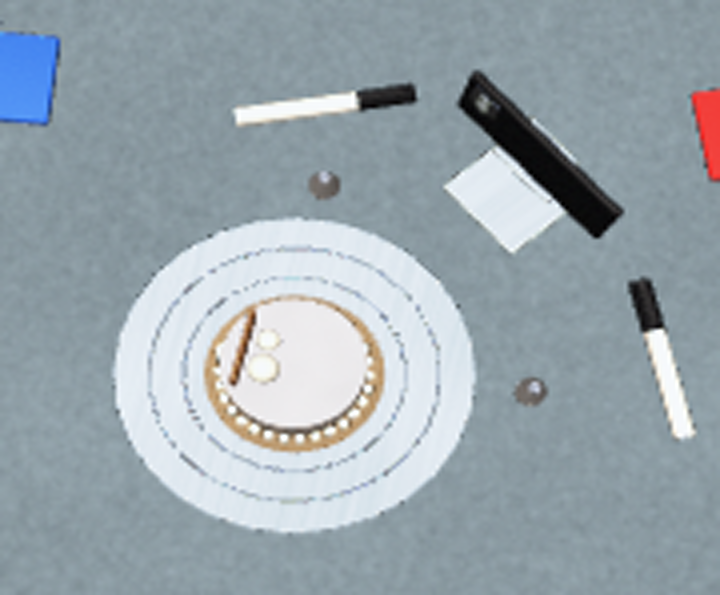

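The crop shows the plaque line running from (253,310) to (233,383), so the front is at about +77°. The phone lies upper right at about -44.7°. Turning anticlockwise, the first stop past 9.3 rad is at about +10.45 rad. I'll flick on the +y side of the plate, moving towards -x.

```bash
cat >> h.py <<'E'
P=np.array([532.8,30.4,120.]);LENS=-44.7
th=np.radians(15);s_,c_=np.sin(th),np.cos(th)
z_=np.array([0,-s_,-c_])
ROT=np.c_[[1,0,0],[0,-c_,s_],z_]      # tip leans inward, body outward (+y)
def tcp(tip): return np.array(tip)-ctrl.tcp_to_tips*z_
def st(*k):
    s=sensors.read_state();print('t %.2f'%s['t'],'tip',np.round(s['eef_pos']+s['eef_rot'][:,2]*25,1),'F',np.round(s['force'],2),*k);return s
def front():
    s=sensors.read_state();p,d=optics.grab_frame('top')
    h=cv2.cvtColor(p,cv2.COLOR_RGB2HSV);W=cloud(d)
    w=(np.hypot(W[...,0]-P[0],W[...,1]-P[1])<60)&(d>0)&(W[...,2]>196)&(h[...,1]>60)&(h[...,0]<25)
    q=W[w][:,:2]-P[:2]
    if len(q)<12: return s['t'],None,len(q),p
    m=q.mean(0);n=np.linalg.svd(q-m)[2][1];n=n*np.sign(n@m)
    return s['t'],np.degrees(np.arctan2(n[1],n[0])),np.degrees(np.arctan2(m[1],m[0])),p
E
python3 - <<'E'
from h import *
print(np.round(optics.camera_params('wrist')['T_tool_cam'],2))
print(front()[:3])
ctrl.gripper_to(0,20)
s=sensors.read_state();ctrl.move_l(s['eef_pos']+[0,0,150])
print(ctrl.solve_ik(tcp([565,140,250]),ROT))
ctrl.move_ptp(tcp([565,142,360]),ROT);st()
ctrl.move_l(tcp([565,142,150]));s=st(s['grip_width'])
a=front();print(a[:3]);cv2.imwrite('pics/t1.png',a[3][:,:,::-1])
p,d=optics.grab_frame('wrist');cv2.imwrite('pics/w1.png',p[:,:,::-1])
E
```

```text
[[   0.     -0.95   -0.31   81.06]
 [   1.      0.     -0.      0.49]
 [   0.     -0.31    0.95 -118.21]
 [   0.      0.      0.      1.  ]]
(0.1, np.float64(75.68129740255853), np.float64(72.54807743275924))
[ 0.23156316  0.26777561  1.44999981 -0.25554918  1.48799981  1.83182794]
t 4.91 tip [565.2 141.1 360. ] F [ 1.44 -0.09 -0.29]
t 6.46 tip [565.9 142.2 151.2] F [ 0.09 -0.21  0.28] -0.31156687702305336
(6.4583, np.float64(75.35622741189053), np.float64(72.39872399204717))
```

```bash
python3 -c "
import cv2,numpy as np
a=cv2.imread('pics/t1.png')[100:300,150:470];b=cv2.imread('pics/w1.png')
cv2.imwrite('pics/v1.png',np.vstack([cv2.resize(a,(480,300)),cv2.resize(b,(480,300))]))"
```

```text
(no output)
```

View pics/v1.png

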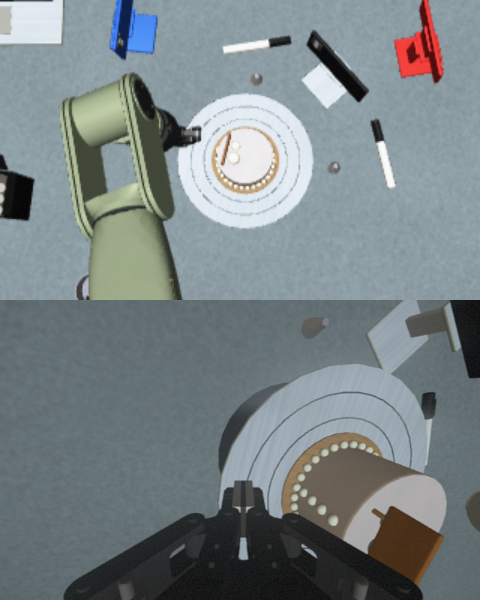

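The top view of the cake is clear with the arm here, and the fingertip stands over the bare ring at its +y side. Next I'll press lightly and check the force.

```bash
python3 - <<'E'
from h import *
ctrl.move_l(tcp([568,131,128]));st()
r=ctrl.move_l(tcp([568,131,112]),vel=20,threshold=2.0);print(r);st()
ctrl.hold(0.2);st();print(front()[:3])
E
```

```text
t 6.88 tip [567.2 130.7 127.4] F [1.07 0.21 0.22]
True
t 7.36 tip [568.9 131.2 121.5] F [-0.51  0.18  4.31]
t 7.56 tip [568.6 131.3 121.5] F [0.45 0.3  5.77]
(7.5583, np.float64(75.30045767149569), np.float64(72.16154081311774))
```

```bash
python3 - <<'E'
from h import *
st();ctrl.move_l(tcp([385,131,121.8]),vel=110);st()
print(front()[:3])
ctrl.move_l(tcp([385,131,160]),vel=200);st()
for i in range(4):
    print(front()[:3]);ctrl.hold(0.15)
E
```

```text
t 7.61 tip [568.7 131.3 121.5] F [0.34 0.48 5.31]
t 9.42 tip [385.6 131.1 121.9] F [0.39 0.22 0.59]
(9.4167, np.float64(-164.42500175355437), np.float64(-164.00550321544804))
t 9.81 tip [386.2 131.3 161. ] F [-0.2  -0.92 -0.03]
(9.8083, np.float64(-135.98668872898764), np.float64(-137.3978579261853))
(10.0083, np.float64(-121.23866374487231), np.float64(-122.01687724224564))
(10.2083, np.float64(-107.07280229416727), np.float64(-107.6352670286587))
(10.4083, np.float64(-92.72712376955411), np.float64(-99.69598066188179))
```

```bash
python3 - <<'E'
from h import *
ctrl.move_l(tcp([568,131,160]),vel=160)
ctrl.move_l(tcp([568,131,128]),vel=80);s=st()
D=[]
for i in range(10):
    t,a,b,_=front()
    if a is not None: D.append((t,a))
    if i<9: ctrl.hold(0.05)
D=np.array(D);t0=D[0,0];a=np.degrees(np.unwrap(np.radians(D[:,1])))
# unwrap onto total turn since start, using the earlier sample (192 deg at t=10.41, ~70 deg/s)
g=192.3+71*(1-np.exp(-.05*(t0-10.408)))/.05
tot=a-75.5;tot+=360*round((g-tot[0])/360)
f=lambda t:(1-np.exp(-.05*(t-t0)))/.05
w,c=np.polyfit(f(D[:,0]),tot,1);print('guess',g,'tot',np.round(tot,1),'w',w,'res',np.std(tot-w*f(D[:,0])-c))
goal=-44.7-75.5+720
tt=t0-np.log(1-.05*(goal-c)/w)/.05
now=sensors.read_state()['t'];print('goal',goal,'at',tt,'now',now)
wait=tt-0.46-now
if wait<0.02: print('too late: next turn')
else:
    ctrl.hold(wait);st()
    print(ctrl.move_l(tcp([568,131,112]),vel=20,threshold=2.0));st()
    ctrl.hold(0.3);st();r=front();print(r[:3]);ctrl.hold(.3);r=front();print(r[:3]);st()
    cv2.imwrite('pics/end.png',r[3][100:300,150:470,::-1])
E
```

```text
t 12.45 tip [567.5 130.9 127.2] F [ 0.2   0.25 -0.1 ]
guess 330.12626041523583 tot [329.7 336.1 342.9 349.5 355.5 362.  368.8 374.6 380.6 386.2] w 64.64709174836035 res 0.3157388705833174
goal 599.8 at 17.13146655808832 now 13.4
t 16.68 tip [568. 131. 128.] F [0.63 0.21 0.4 ]
True
t 17.14 tip [568.3 131.  121.6] F [-0.29  0.27  3.67]
t 17.44 tip [568.  131.1 121.5] F [-0.29 -0.61  5.81]
(17.4417, np.float64(-45.78667772825064), np.float64(-44.973280293957885))
(17.7917, np.float64(-45.47730932231472), np.float64(-44.96737718401956))
t 17.84 tip [568.  131.1 121.5] F [-0.05  0.98  4.81]
```

Stopped at about -45.5° against the lens direction of -44.7°, pressing with about 5 N. Handing in.

```bash
python3 -c "
from plant import ctrl
print(ctrl.finish_job())"
```

```text
the job is handed in; nothing more can be done
None
```

The job is handed in: one flick spun the plate about 1.7 turns, and I braked it in one go with the cake's front within about 1° of the phone, the fingertip still pressing at about 5 N; I don't have the judge's verdict.

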